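# Bring the folder's bending arm back down off its ratchet

### The arm

A 6-joint arm with a two-finger parallel gripper is mounted at the origin on the work surface. World frame = base frame: x ahead of the robot, y to its left, z up, the work surface at z = 0. Lengths are in m, angles in rad, forces in N, time in s.
With the tool pointing down it reaches from about 0.25 to 0.725 m from the base axis. Payload 4 kg.
Tool frame: the origin (TCP) lies where the fingers leave the gripper's body, on its centre line; the fingertips stand 73 mm ahead of it and the grasp point (between the pads) lies 54 mm ahead of it (bot.tips_ahead is the z of the fingertips in the tool frame, in m); z points along the fingers, y is the direction in which the jaws open and shut (so a half turn about z gives the same grasp; the last joint's range is limited). The gripper opens to 85 mm and grips with 20 to 120 N. Pads are 22 mm wide; open, the fingers measure 114 mm over their backs; the gripper's body (76 mm by 85 mm) begins 54 mm behind the grasp point. The pads swing forward as they close: fully open they stand 13 mm farther back than shut.
Start: joints at [-1.161, 0.241, 0.005, 1.335, 0, 1.571], TCP at [0.199, -0.459, 0.304] pointing down, gripper open.
Joint ranges: [-2.72, 2.72], [-1.05, 1.87], [-1.09, 1.28], [-1.99, 2.15], [-1.42, 1.44], [-3.14, 3.14]. Speed limits (rad/s): [2.79, 2.79, 3.14, 3.14, 3.14, 3.14].

### API

Orientations are given as a unit quaternion [x, y, z, w].
In Python, from workcell import readout, camera, get_calibration, order, bot gives the robot as it stands.
- The arm moves only by the tool send_rows, never from a script. Its argument "moves" is a list of rows, each a list of 3 entries, a list of its own where there are three numbers: the shift along the tool's x, y, z in mm, then the turn, a rotation vector about the tool's x, y, z in rad, then the finger opening in mm, from 0 to 85.4. In form: [[[dx, dy, dz], [ax, ay, az], grip], ...]. A call has 1 to 12 rows; each row is the pose to reach, as a shift and turn from the pose measured when the call began, along the tool's axes at that moment; what a row does not reach only later rows make up. A row lasts 1/12 s, in which the tool goes at most 41.7 mm and 7.16 degrees, less where a joint would pass 70% of its speed; a pose out of reach is approached as far as the arm can. A call with a gripper value outside its range is refused whole. The fingers move at their own pace and stop on an object; the grip force is fixed at half the most. Time passes only in rows, so rows that repeat a pose let the fingers close. It gives the time, the measured TCP pose, the force and the opening at its end, in the units of the state.
- readout.get_obs(): the state, without advancing time (a new reading comes with each control period).
- camera(name): name is "scene" or "top" or "wrist"; returns the picture (480x640x3 uint8, red, green, blue); there is no depth.
- get_calibration(name): a dict with "fx", "fy", "cx", "cy" (pixels), "k1" (the pictures are not rectified: a ray, as slopes to the right and down, at radius r is drawn at 1 + k1 r^2 times it, then the intrinsics apply), "R" (3x3) and "t" (3): a world point X has camera coordinates R X + t. Camera axes: x right, y down, z forward; pixel columns grow to the right and rows downward; lengths in m; the calibration is good to about 2 mm. A picture is of the moment at which its call begins: read the wrist's pose just before it. get_calibration takes no time and is no camera call; for the wrist camera it gives the pose at the moment of the call.
- order.job_done(): hands the job in, once; it reports no verdict.
The state is a dict: "clock": time; "joint_pos": joint angles; "joint_vel": joint speeds; "tau": joint torques, N m; "eef_pos": TCP position; "tool_rot": TCP orientation; "ft_force": force on the tool from outside, world axes, zero at the start; "ft_torque": the same for the moment, N m; "grip_width": finger opening in m.
Only numpy, scipy, OpenCV 4.12 (cv2) and the standard library are available. Lean on these libraries where they do the work, as an engineer would, in place of code of your own. Each camera call takes 0.05 s, during which the arm holds its last target. There are 200 camera calls.

### The job

The bending arm of the green strip folder (the lever with the walnut cross grip) still stands up on its ratchet after the last fold. With the fingertips press the brass thumb pad of the ratchet pawl down until the pawl snaps clear of the teeth and stays clear, then push the bending arm steadily down past the teeth until it lies fully home on its stop, without slamming it. Only press and push: do not take the pad or the grip between the fingers, and leave everything loose on the bench where it stands.

Things in the scene. Friction and masses are not known exactly. Their poses are not given: they have to be found in the camera images.
- folder: Green cast bench strip folder, 260 mm wide, fixed. Origin on the bench under the middle of its hinge line; x points from its front to its rear, y along the hinge, z up. Hinge axis 100 mm up. Behind it: bed, clamping bar, two black knobs (152 mm high, x 40, y +-72). Toothed quadrant: 76 mm radius about the hinge, 8 mm thick, at y -134. Counterweight at y 138, up to 200 mm high.
- hinge (a point): Point on the hinge axis in line with the lever (y = 40 mm in the folder's frame, 100 mm above the bench); axes as the folder's.
- bending_arm (a joint): Bending arm, rad: 0 home (lever level, pointing to the folder's front, on a hard stop); grows as it swings up and rearward about the folder's +y axis, at most 1.3; starts at 0.7 to 1.2. Counterweighted and stiff: stays where it is left, takes 3 to 7 N at the grip to push. Until the pawl is free the teeth stop it within about 0.2 rad of downward travel.
- grip (a point): Centre of the walnut cross grip at the end of the bending arm's lever: a round bar 28 mm thick, 100 mm long, parallel to the hinge. It runs on a circle of 160 mm radius centred on point hinge: at arm angle q it is 160 cos q in front of the hinge and 160 sin q above it. The lever, a 14 mm steel bar, joins its middle from the hinge side, on or below the line from grip to hinge.
- pawl (a joint): Ratchet pawl, rad: 0 with its nose deep in the teeth (up to 0.15 where the nose rides on a tooth), 0.50 fully free on its stop. Over-centre: a spring detent snaps it either way from 0.25, so pressed past that it goes on and stays free by itself. It takes about 3 to 7 N on the pad.
- pawl_pad (a point): Centre of the upper face of the pawl's round brass thumb pad: 32 mm across, 8 mm thick. Engaged it is about 190 mm above the bench, 32 mm behind the hinge axis, at y -168 in the folder's frame, outside its right cheek (30 mm outside the quadrant's face). Pressed free it sinks about 37 mm, on an arc about a pin 67 mm to its rear and 38 mm below it.
- globe: Ruby glass lantern globe, 114 mm in diameter, 132 mm tall, loose; origin under its centre. Leave it alone.
- lantern_frame: Empty hexagonal brass lantern frame, 120 mm across, 228 mm tall, loose; origin under its centre. Leave it alone.
- scraper: Steel scraper with a walnut grip, 207 mm long along its x axis, 24 mm high, loose, lying in front of the folder; origin under its middle. Leave it alone.
- shaping_block: Round-faced cedar shaping block, 69 mm in diameter, 73 mm tall, loose; origin under its centre. Leave it alone.
- rivet_tin: Open tin of brass rivets, 76 mm in diameter, 36 mm tall, loose, standing right of the folder, between it and the fixed cedar tool chest (160 mm high); origin under its centre. Leave it alone.
- strips: Bundle of brass strips, 180 mm long (its x axis), 22 mm wide, 9 mm high, loose; origin under its centre. Leave it alone.
- mallet: Wooden mallet, 260 mm long, head 60 mm high, loose, lying at the right front; origin under its head, handle to its -x. Leave it alone.

How it is judged:
By the outcome, as a careful person would: the job done as asked, in the order asked, and still so for the second after the job is handed in, with the robot touching nothing.
It also fails if it takes over 51 s, if anything falls off the work surface, if the arm or the gripper's body presses on something with over 40 N, if the wrist force passes 120 N, or if a joint passes its speed limit or range.

## Working session

There is one attempt and no reset: what is moved stays moved. The work goes in short steps, Python scripts to look and compute and a tool call to move; the robot and the scene stay as the last step left them, time stands still between calls to the robot, and variables do not carry over. Pictures are saved under pics/ and viewed, about 8 in all and at most 12, crops included, and the job is handed in when it is done.

Besides the shell and the picture viewer there is one more tool, called after "Call:" as name(argument=value, ...) on one line, values as JSON. send_rows: Moves the arm, as the interface text tells. Its arguments: {"type":"object","properties":{"moves":{"type":"array","items":{"type":"array"}}},"required":["moves"]}

```bash
ls; mkdir -p pics
python3 - <<'E'
from workcell import readout,camera,get_calibration,bot
import cv2,numpy as np
for n in("scene","top"):
    im=camera(n); cv2.imwrite(f"pics/{n}0.png",im[:,:,::-1])
    c=get_calibration(n); print(n,{k:np.round(v,4).tolist() for k,v in c.items()})
print(readout.get_obs())
E
```

```text
pics
scene {'fx': 522.8763, 'fy': 522.8763, 'cx': 315.2665, 'cy': 236.8223, 'k1': -0.0651, 'R': [[-0.4644, 0.8856, 0.0011], [0.6229, 0.3275, -0.7105], [-0.6296, -0.3293, -0.7037]], 't': [0.2386, -0.2424, 1.6526]}
top {'fx': 469.2859, 'fy': 469.2859, 'cx': 316.2801, 'cy': 241.716, 'k1': -0.0642, 'R': [[0.0094, -0.9999, 0.0097], [-0.9985, -0.0099, -0.0532], [0.0533, -0.0092, -0.9985]], 't': [0.0195, 0.5703, 1.3335]}
{'clock': 0.1, 'joint_pos': array([-1.16102356e+00,  2.41333150e-01,  3.88784158e-03,  1.33519335e+00,
        6.26801745e-06,  1.57080665e+00]), 'joint_vel': array([ 0.00086967, -0.00146347,  0.00230126,  0.00085241, -0.00083746,
       -0.00043194]), 'tau': array([-9.61560158e-05, -3.73137832e+01,  2.53009593e+01,  1.08653738e-02,
       -4.14078022e-05, -9.26045885e-06]), 'eef_pos': array([ 0.19903641, -0.45822437,  0.30311512]), 'tool_rot': array([ 9.79084742e-01,  2.03450779e-01, -1.84352625e-04, -9.02534440e-04]), 'ft_force': array([-0.04687281,  0.47111071,  0.71649939]), 'ft_torque': array([ 0.02910627,  0.01702032, -0.02686747]), 'grip_width': 0.08557745146504779}
```

View pics/scene0.png

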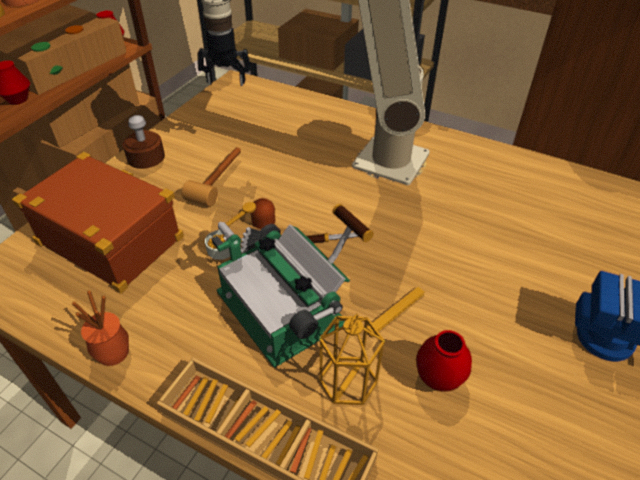

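View pics/top0.png

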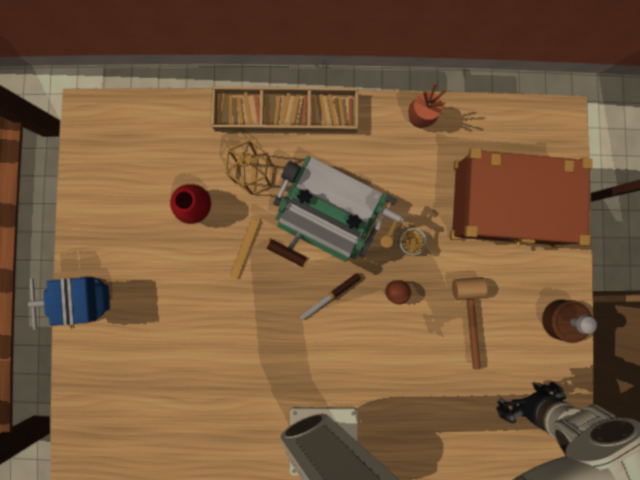

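The scene view shows the folder at about (285,290), the grip at (352,222) and the pad near (248,208). In the top view the knobs are at about (305,196) and (354,220), the grip at (287,253) and the brass pad near (386,240). Next I'll enlarge and measure.

```bash
cat > h.py <<'E'
import numpy as np,cv2
from workcell import readout,camera,get_calibration,bot
from scipy.spatial.transform import Rotation as Ro
def ray(n,u,v,c=None):
    c=c or get_calibration(n)
    K=np.array([[c['fx'],0,c['cx']],[0,c['fy'],c['cy']],[0,0,1]],float)
    p=cv2.undistortPoints(np.array([[[u,v]]],float),K,np.array([c['k1'],0,0,0,0.]))[0,0]
    R=np.array(c['R']);t=np.array(c['t'])
    d=R.T@np.array([p[0],p[1],1]); return -R.T@t,d/np.linalg.norm(d)
def plane(n,u,v,z,c=None):
    o,d=ray(n,u,v,c); return o+d*(z-o[2])/d[2]
def tri(a,b):
    (o1,d1),(o2,d2)=a,b
    s=np.linalg.lstsq(np.c_[d1,-d2],o2-o1,rcond=None)[0]
    p,q=o1+d1*s[0],o2+d2*s[1]; return (p+q)/2,np.linalg.norm(p-q)
def proj(n,X,c=None):
    c=c or get_calibration(n); p=np.array(c['R'])@X+np.array(c['t']); s=p[:2]/p[2]; s=s*(1+c['k1']*(s@s))
    return np.array([c['fx']*s[0]+c['cx'],c['fy']*s[1]+c['cy']])
E
python3 - <<'E'
from h import *
t=cv2.imread("pics/top0.png")[150:290,250:440]; s=cv2.imread("pics/scene0.png")[185:365,190:390]
a=cv2.resize(t,(570,420),interpolation=cv2.INTER_CUBIC); b=cv2.resize(s,(800,720),interpolation=cv2.INTER_CUBIC)
cv2.imwrite("pics/tc.png",cv2.resize(t,None,fx=4,fy=4,interpolation=cv2.INTER_CUBIC)); cv2.imwrite("pics/sc.png",cv2.resize(s,None,fx=3.3,fy=3.3,interpolation=cv2.INTER_CUBIC))
E
```

```text
(no output)
```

View pics/tc.png

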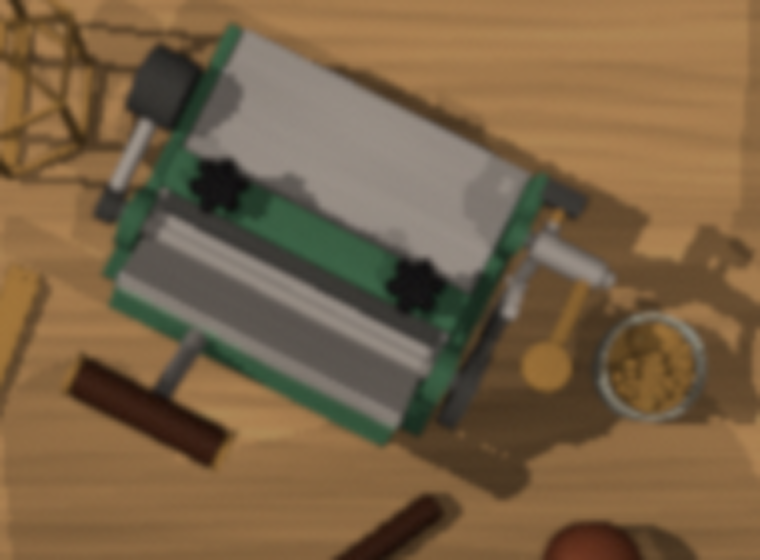

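View pics/sc.png

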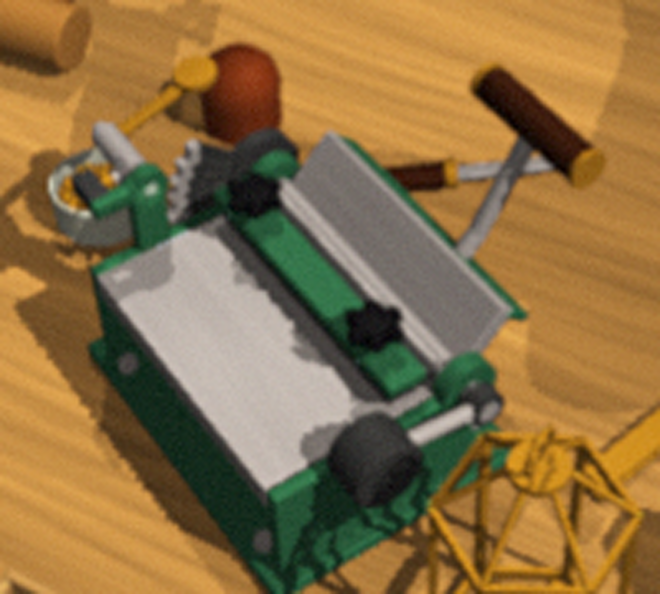

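```bash
cat > geo.py <<'E'
from h import *
T=lambda x,y:((x+.5)/4-.5+250,(y+.5)/4-.5+150)
S=lambda x,y:((x+.5)/3.3-.5+190,(y+.5)/3.3-.5+185)
P={'kL':(T(219,185),S(373,322)),'kR':(T(416,286),S(253,193)),'pad':(T(547,367),S(195,72)),'grip':(T(149,411),S(539,127))}
G={}
for k,(a,b) in P.items():
    G[k],e=tri(ray('top',*a),ray('scene',*b))
    if __name__=='__main__':print(k,G[k].round(4),round(e,4))
kL,kR=plane('top',*P['kL'][0],.150),plane('top',*P['kR'][0],.150)
if __name__=='__main__':print(kL,kR,np.linalg.norm(kL-kR), 'pad@.19',plane('top',*P['pad'][0],.19))
yv=(G['kL']-G['kR'])[:2]; yv=yv/np.linalg.norm(yv); xv=np.array([yv[1],-yv[0]])
yaw=np.arctan2(xv[1],xv[0])
org=(G['kL']+G['kR'])[:2]/2-.04*xv
loc=lambda p:np.r_[(p[:2]-org)@xv,(p[:2]-org)@yv,p[2]]
W=lambda x,y,z:np.r_[org+x*xv+y*yv,z]
if __name__=='__main__':
    print('org',org,'yaw',yaw); g=loc(G['grip']); print('pad loc',loc(G['pad']),'grip loc',g,'q',np.arctan2(g[2]-.1,-g[0]),np.hypot(g[0],g[2]-.1))
E
python3 geo.py
```

```text
kL [0.6821 0.0583 0.1492] 0.0001
kR [ 0.6177 -0.0706  0.1476] 0.0004
pad [ 0.5635 -0.1499  0.1834] 0.0008
grip [0.532  0.1    0.2131] 0.0032
[0.68191557 0.05829845 0.15      ] [ 0.61732825 -0.07019816  0.15      ] 0.1438155117717468 pad@.19 [ 0.56331915 -0.14918816  0.19      ]
org [0.61408745 0.01171231] yaw -0.46347617564245064
pad loc [ 0.02696542 -0.16715385  0.18339598] grip loc [-0.11287858  0.04225194  0.21310828] q 0.7864146023587013 0.15979691870210133
```

```bash
cat > go.py <<'E'
from geo import *
def shift(X,yaw_t,tilt=None):
    o=readout.get_obs(); R=Ro.from_quat(o['tool_rot']); 
    xt=np.array([np.cos(yaw_t),np.sin(yaw_t),0]); z=np.array([0,0,-1.]); Rt=Ro.from_matrix(np.c_[xt,np.cross(z,xt),z])
    return (R.inv().apply(X-o['eef_pos'])*1000).round(1),(R.inv()*Rt).as_rotvec().round(3)
YT=yaw+np.pi/2   # tool y along folder x
E
python3 - <<'E'
from go import *
print(bot.tips_ahead); print(YT,W(.03,-.168,.304)); X=np.r_[G['pad'][:2],.304]; print(X,shift(X,YT))
E
```

```text
0.0726
1.107320151152446 [ 0.56581644 -0.15197615  0.304     ]
[ 0.56348028 -0.14986262  0.304     ] (array([ 457.1, -137.6,   -0.6]), array([-0.002, -0.001, -0.698]))
```

Call:
send_rows(moves=[[[38,-11.5,0],[0,0,-0.06],0],[[76,-23,0],[0,0,-0.12],0],[[114,-34.5,0],[0,0,-0.18],0],[[152,-46,0],[0,0,-0.24],0],[[190,-57.5,0],[0,0,-0.3],0],[[228,-69,0],[0,0,-0.36],0],[[266,-80.5,0],[0,0,-0.42],0],[[304,-92,0],[0,0,-0.48],0],[[342,-103,0],[0,0,-0.54],0],[[380,-115,0],[0,0,-0.6],0],[[418,-126,0],[0,0,-0.65],0],[[457,-137.6,0],[0,0,-0.698],0]])

```text
clock: 1.1
eef_pos: [0.5643, -0.1484, 0.3029]
tool_rot: [0.85, 0.527, -0.0, -0.001]
ft_force: [0.8, -0.6, 0.7]
grip_width: 0.0003
```

Run:
```python
from go import *
X=np.r_[G['pad'][:2],.304]; print(shift(X,YT))
o=readout.get_obs(); print(o['clock'],o['eef_pos'],o['grip_width'],o['ft_force'])
c=get_calibration('wrist'); im=camera('wrist')[:,:,::-1].copy()
cv2.imwrite("pics/w1.png",im); print('pad proj',proj('wrist',G['pad'],c),proj('wrist',W(.032,-.168,.19),c))
R=Ro.from_quat(o['tool_rot']); print('tip proj',proj('wrist',o['eef_pos']+R.apply([0,0,.073]),c))
```

```text
(array([-1.7, -0.1, -1.1]), array([-0.002, -0.001,  0.003]))
1.1 [ 0.5643315  -0.14835483  0.30286378] 0.00029053625646126323 [ 0.83950554 -0.5865653   0.71795049]
pad proj [324.97081355 276.4302496 ] [335.7117048  283.81138852]
tip proj [324.59884331 321.57996623]
```

View pics/w1.png

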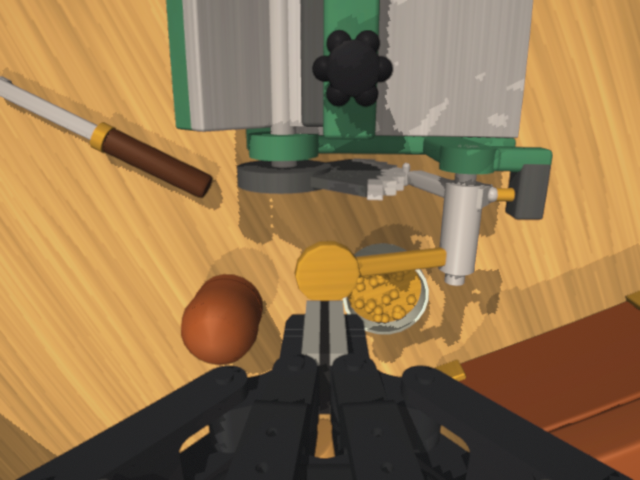

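The pad appears at (327,272), within 1–2 mm of the predicted (325,276), and the fingertips line up beside it in x. Next I press down along its arc.

Call:
send_rows(moves=[[[-1.5,-1,12],[0,0,0],0],[[-1.5,-2,24],[0,0,0],0],[[-1.5,-2,34],[0,0,0],0],[[-1.5,-2,40],[0,0,0],0],[[-1.5,-3,44],[0,0,0],0],[[-1.5,-3,47],[0,0,0],0],[[-1.5,-4,50],[0,0,0],0],[[-1.5,-5,53],[0,0,0],0],[[-1.5,-6,56],[0,0,0],0]])

```text
clock: 1.9
eef_pos: [0.5638, -0.1424, 0.2472]
tool_rot: [0.848, 0.53, 0.004, -0.001]
ft_force: [-0.4, 0.2, -0.1]
grip_width: 0.0002
```

Call:
send_rows(moves=[[[0,-1,3],[0,0,0],0],[[0,-1,6],[0,0,0],0],[[0,-2,9],[0,0,0],0],[[0,-2,12],[0,0,0],0],[[0,-3,15],[0,0,0],0],[[0,-3,18],[0,0,0],0],[[0,-3,20],[0,0,0],0],[[0,-3,20],[0,0,0],0]])

```text
clock: 2.57
eef_pos: [0.5611, -0.141, 0.2292]
tool_rot: [0.848, 0.53, 0.004, -0.0]
ft_force: [-4.1, 0.7, 10.0]
grip_width: 0.0001
```

Run:
```python
from go import *
o=readout.get_obs(); print(o['clock'],o['eef_pos'],o['ft_force'],o['ft_torque'])
im=camera('scene')[:,:,::-1]; cv2.imwrite("pics/s2.png",cv2.resize(im[150:300,190:390],None,fx=3.3,fy=3.3,interpolation=cv2.INTER_CUBIC))
cv2.imwrite("pics/w2.png",camera('wrist')[:,:,::-1])
```

```text
2.5667 [ 0.56108248 -0.1409551   0.22923554] [-4.05926196  0.6647948  10.00066049] [ 0.19148064  0.84033147 -0.04581886]
```

View pics/w2.png

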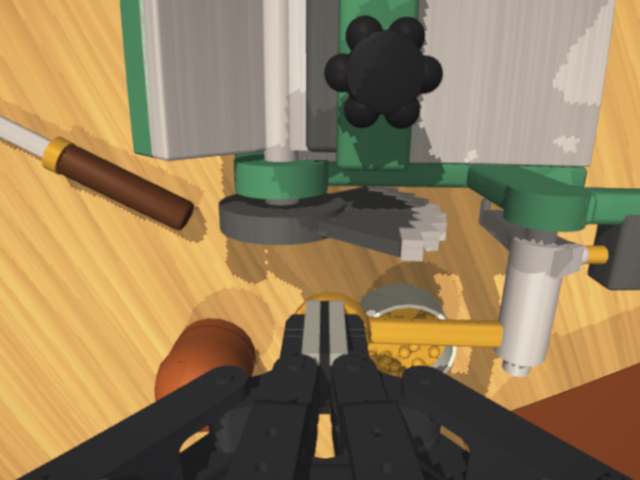

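The fingertips rest on the pad at about (330,310), which has dropped to tip height 0.157 with 10 N reaction, so it looks to be on its free stop. I'll lift and verify.

Call:
send_rows(moves=[[[0,0,-8],[0,0,0],0],[[0,0,-20],[0,0,0],0],[[0,0,-40],[0,0,0],0],[[0,0,-60],[0,0,0],0],[[0,0,-80],[0,0,0],0],[[0,0,-100],[0,0,0],0],[[0,0,-110],[0,0,0],0],[[0,0,-110],[0,0,0],0],[[0,0,-110],[0,0,0],0]])

```text
clock: 3.42
eef_pos: [0.5605, -0.1414, 0.3391]
tool_rot: [0.848, 0.53, 0.004, 0.0]
ft_force: [0.7, -0.1, -0.9]
grip_width: -0.0
```

Run:
```python
from go import *
c=get_calibration('wrist');w=camera('wrist')[:,:,::-1]; s=camera('scene')[:,:,::-1]
o=readout.get_obs(); print(o['clock'],o['eef_pos'],o['ft_force'])
s=cv2.resize(s[170:290,200:380],(600,400),interpolation=cv2.INTER_CUBIC); cv2.imwrite("pics/s3.png",s)
ws=cv2.resize(w,(320,240)); cv2.imwrite("pics/both3.png",np.vstack([s[:340],np.pad(ws,((0,0),(0,280),(0,0)))])); cv2.imwrite("pics/w3.png",w)
for a in(0,.5):
    th=np.arctan2(38,67)-a; r=np.hypot(.067,.038); P=W(.032+.067-r*np.cos(th),-.168,.19-.038+r*np.sin(th)); print(a,'wrist/2',proj('wrist',P,c)/2+[0,340],'scene',(proj('scene',P)-[200,170])*10/3)
# shift to above grip
q=.786; X=W(-.16*np.cos(q),.04,.30+.0); print(X,shift(X,YT))
```

```text
3.5167 [ 0.55986699 -0.1413371   0.33756488] [ 0.7512252   0.06720061 -0.30661789]
0 wrist/2 [171.94290367 472.67709281] scene [154.17588599 116.52399639]
0.5 wrist/2 [162.65964739 461.8167042 ] scene [171.01439014 149.92307719]
[0.53082923 0.09804111 0.3       ] (array([ 202.2, -131. ,   38.7]), array([ 0.001, -0.006,  0.01 ]))
```

View pics/both3.png

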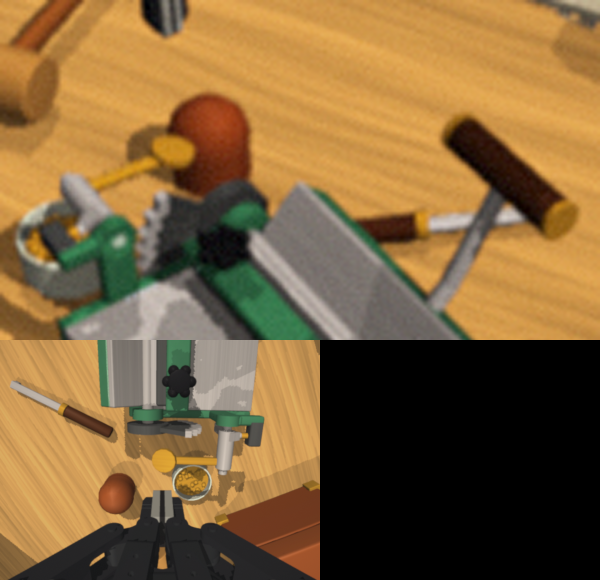

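The pad is now at crop (173,150), where the free position is predicted at (171,150), and it was released, so the pawl stays free. The grip hasn't moved. Now to a hover over the grip.

Call:
send_rows(moves=[[[25,-16,0],[0,0,0],0],[[55,-36,0],[0,0,0],0],[[85,-55,0],[0,0,0],0],[[115,-75,0],[0,0,0],0],[[145,-94,0],[0,0,0],0],[[170,-110,0],[0,0,0],0],[[190,-123,0],[0,0,0],0],[[202,-131,0],[0,0,0.01],0],[[202,-131,0],[0,0,0.01],0],[[202,-131,0],[0,0,0.01],0],[[202,-131,0],[0,0,0.01],0]])

```text
clock: 4.43
eef_pos: [0.5303, 0.0971, 0.3377]
tool_rot: [0.851, 0.526, 0.002, -0.001]
ft_force: [0.7, -0.6, 0.4]
grip_width: 0.0
```

Run:
```python
from go import *
c=get_calibration('wrist');w=camera('wrist')[:,:,::-1]; cv2.imwrite('pics/w4.png',w)
o=readout.get_obs(); print(o['clock'],o['eef_pos'],o['ft_force'])
for z in(.3,):print(shift(W(-.16*np.cos(.786),.04,z),YT))
for y in(-.01,.04,.09): print(proj('wrist',W(-.16*np.cos(.786),y,.1+.16*np.sin(.786)),c))
print([ (round(q,2),(-160*np.cos(q)).round(1),(114+160*np.sin(q)).round(1)) for q in np.arange(.8,-.01,-.1)])
```

```text
4.4833 [0.53046891 0.09676566 0.33794522] [ 0.09435945  0.07012844 -0.47114822]
(array([ 1.1, -0.3, 38. ]), array([ 0.   , -0.005, -0.001]))
[324.62681205 355.1875669 ]
[324.60446337 267.99422376]
[324.57447721 166.07298739]
[(np.float64(0.8), np.float64(-111.5), np.float64(228.8)), (np.float64(0.7), np.float64(-122.4), np.float64(217.1)), (np.float64(0.6), np.float64(-132.1), np.float64(204.3)), (np.float64(0.5), np.float64(-140.4), np.float64(190.7)), (np.float64(0.4), np.float64(-147.4), np.float64(176.3)), (np.float64(0.3), np.float64(-152.9), np.float64(161.3)), (np.float64(0.2), np.float64(-156.8), np.float64(145.8)), (np.float64(0.1), np.float64(-159.2), np.float64(130.0)), (np.float64(0.0), np.float64(-160.0), np.float64(114.0))]
```

View pics/w4.png

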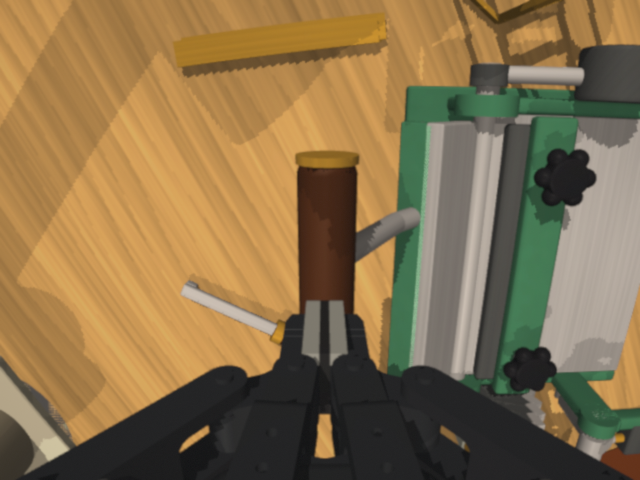

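The bar is centred at column 327 (predicted 325), so the tips sit over its crest near its middle. I'll push down along the arc.

Call:
send_rows(moves=[[[1,0,14],[0,0,0],0],[[1,0,26],[0,0,0],0],[[1,0,33],[0,0,0],0],[[1,0,37],[0,0,0],0],[[1,-2,40],[0,0,0],0],[[1,-5,43],[0,0,0],0],[[1,-7,46],[0,0,0],0],[[1,-10,49],[0,0,0],0],[[1,-12,52],[0,0,0],0],[[1,-15,56],[0,0,0],0],[[1,-18,60],[0,0,0],0]])

```text
clock: 5.4
eef_pos: [0.5138, 0.105, 0.2805]
tool_rot: [0.851, 0.525, 0.002, -0.001]
ft_force: [-9.6, -3.1, 13.3]
grip_width: 0.0001
```

Run:
```python
from go import *
o=readout.get_obs(); print(o['clock'],o['eef_pos'],o['ft_force'],loc(o['eef_pos']),'tip',o['eef_pos'][2]-.0726)
```

```text
5.4 [0.51379844 0.10502137 0.2805167 ] [-9.61150272 -3.11681603 13.34083717] [-0.13142367  0.03863009  0.2805167 ] tip 0.2079166989029162
```

Call:
send_rows(moves=[[[0,-6,6],[0,0,0],0],[[0,-9,10],[0,0,0],0],[[0,-11,14],[0,0,0],0],[[0,-14,18],[0,0,0],0],[[0,-16,22],[0,0,0],0],[[0,-19,26],[0,0,0],0],[[0,-21,30],[0,0,0],0],[[0,-23,34],[0,0,0],0],[[0,-25,38],[0,0,0],0],[[0,-26,42],[0,0,0],0]])

```text
clock: 6.23
eef_pos: [0.49, 0.1167, 0.24]
tool_rot: [0.851, 0.525, 0.003, -0.002]
ft_force: [-6.5, 1.2, 8.5]
grip_width: -0.0001
```

Run:
```python
from go import *
o=readout.get_obs(); print(o['clock'],o['ft_force'],loc(o['eef_pos']),'tip',o['eef_pos'][2]-.0726,'q',np.arcsin((o['eef_pos'][2]-.0726-.114)/.16))
cv2.imwrite('pics/s5.png',cv2.resize(camera('scene')[150:290,200:400,::-1],None,fx=3,fy=3,interpolation=cv2.INTER_CUBIC))
```

```text
6.2333 [-6.48761635  1.15042359  8.47182403] [-0.15790532  0.03844536  0.23998534] tip 0.16738533881747397 q 0.34018168138487664
```

View pics/s5.png

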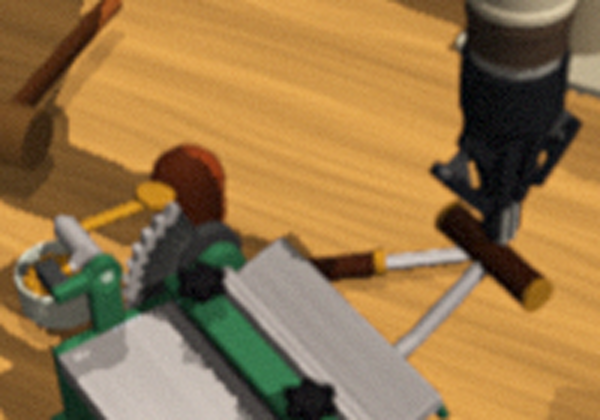

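The arm has passed the pawl's region freely, with the pawl pad still down at (155,193) and the fingertips on the front side of the bar at (500,220). I'll continue straight down with the tip recentred, slower near the end.

Call:
send_rows(moves=[[[0,2,6],[0,0,0],0],[[0,2,10],[0,0,0],0],[[0,2,14],[0,0,0],0],[[0,2,18],[0,0,0],0],[[0,1,22],[0,0,0],0],[[0,1,26],[0,0,0],0],[[0,0,30],[0,0,0],0],[[0,0,33],[0,0,0],0],[[0,-1,36],[0,0,0],0],[[0,-1,39],[0,0,0],0],[[0,-1,41],[0,0,0],0],[[0,-1,43],[0,0,0],0]])

```text
clock: 7.28
eef_pos: [0.4883, 0.1177, 0.197]
tool_rot: [0.851, 0.525, 0.002, -0.003]
ft_force: [-3.1, 1.3, 5.4]
grip_width: 0.0
```

Run:
```python
from go import *
o=readout.get_obs(); print(o['clock'],o['ft_force'],loc(o['eef_pos']),'tip',o['eef_pos'][2]-.0726,'q',np.arcsin((o['eef_pos'][2]-.0726-.114)/.16))
```

```text
7.2833 [-3.10288986  1.32724416  5.43742064] [-0.15987644  0.0386344   0.19700687] tip 0.12440686819645469 q 0.06508887533275343
```

Call:
send_rows(moves=[[[0,0,2],[0,0,0],0],[[0,0,3.5],[0,0,0],0],[[0,0,5],[0,0,0],0],[[0,0,6.5],[0,0,0],0],[[0,0,8],[0,0,0],0],[[0,0,9],[0,0,0],0],[[0,0,10],[0,0,0],0],[[0,0,11],[0,0,0],0],[[0,0,12],[0,0,0],0],[[0,0,13],[0,0,0],0],[[0,0,13],[0,0,0],0]])

```text
clock: 8.2
eef_pos: [0.488, 0.1179, 0.1864]
tool_rot: [0.851, 0.525, 0.003, -0.004]
ft_force: [-7.9, 1.2, 14.5]
grip_width: -0.0
```

Call:
send_rows(moves=[[[0,0,2],[0,0,0],0],[[0,0,4],[0,0,0],0],[[0,0,5],[0,0,0],0],[[0,0,5],[0,0,0],0]])

```text
clock: 8.53
eef_pos: [0.4879, 0.1178, 0.1862]
tool_rot: [0.852, 0.524, 0.005, -0.004]
ft_force: [-11.8, -1.1, 28.6]
grip_width: -0.0002
```

It's on the hard stop: force doubled to 28.6 N with only 0.2 mm of travel. I'll lift off and verify.

Call:
send_rows(moves=[[[0,0,-4],[0,0,0],0],[[0,0,-12],[0,0,0],0],[[0,0,-30],[0,0,0],0],[[0,0,-55],[0,0,0],0],[[0,0,-80],[0,0,0],0],[[0,0,-105],[0,0,0],0],[[0,0,-125],[0,0,0],0],[[0,0,-135],[0,0,0],0],[[0,0,-135],[0,0,0],0],[[0,0,-135],[0,0,0],0]])

```text
clock: 9.37
eef_pos: [0.4876, 0.1161, 0.3209]
tool_rot: [0.852, 0.524, 0.005, -0.004]
ft_force: [-0.2, 0.2, -1.2]
grip_width: -0.0002
```

Run:
```python
from go import *
c=get_calibration('wrist');w=camera('wrist')[:,:,::-1]; s=camera('scene')[:,:,::-1]
o=readout.get_obs(); print(o['clock'],o['eef_pos'],o['ft_force'])
cv2.imwrite("pics/end.png",np.vstack([cv2.resize(s[150:290,180:400],(528,336),interpolation=cv2.INTER_CUBIC),np.pad(cv2.resize(w,(352,264)),((0,0),(0,176),(0,0)))]))
for q in(0,.05,.1):
  for y in(-.01,.09):
    P=W(-.16*np.cos(q),y,.1+.16*np.sin(q)); print(q,y,'scene',(proj('scene',P)-[180,150])*2.4,'wrist',proj('wrist',P,c)*.55+[0,336])
```

```text
9.4667 [0.48683058 0.11595597 0.31952454] [-0.17306655  0.98317039 -0.13587656]
0 -0.01 scene [411.84480393 209.77093923] wrist [178.75064657 490.27385257]
0 0.09 scene [476.66912513 269.20530081] wrist [178.41609262 414.8423064 ]
0.05 -0.01 scene [412.0869714  204.19492683] wrist [178.89886983 492.71016122]
0.05 0.09 scene [477.23454898 263.65018342] wrist [178.57104971 415.47095468]
0.1 -0.01 scene [412.01735669 198.7454563 ] wrist [179.36551566 495.26079468]
0.1 0.09 scene [477.48497778 258.235116  ] wrist [179.07991729 416.13204181]
```

View pics/end.png

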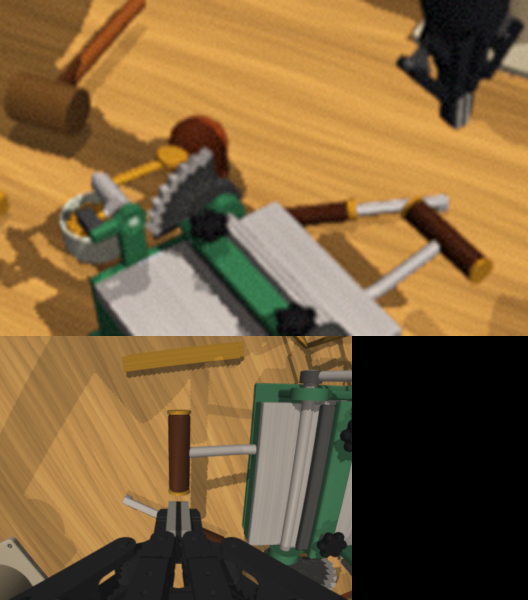

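The grip's ends at (411,208) and (482,267) match the home prediction of (412,210) and (477,269). The pad is still down at (173,155), and nothing else has moved.

```bash
python3 -c "
from workcell import order; print(order.job_done())"
```

```text
the job is handed in; nothing more can be done
None
```

I pressed the pawl pad down with closed fingertips until the pawl snapped free. I then pushed the bending arm slowly down its arc past the teeth to its stop, lifted clear and handed the job in at about 9.5 s.

**Last checks:**
- **Pawl:** after release the pad stayed within about 2 px of its predicted free position, and it was still down in the final image.
- **Bending arm:** on the stop the force rose from 14.5 to 28.6 N with only 0.2 mm of travel. The fingertips were at 0.114 m, the grip's home height. After lift-off the grip's ends lay within about 2 mm of the home prediction at one end and 5 px of the enlarged image at the other.
- **Loose things:** none looked disturbed in the views I took, though the final crops do not show the globe and only a corner of the lantern frame.

**What went less well:** while pressing the pad, the fingertips were about 7 mm off its centre because the arm overshot the move there. They stayed on the pad. Early in the push, friction raised the reading at the wrist to about 17 N, which fell as I corrected the path.

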